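# Bolt a culture flask into its bay on the rocker

### The job

Make the culture flask safe on the laboratory rocker: with the fingertips gently push the flask along the deck, without lifting it, until its cap is fully home against the back stop of its bay. Then push the sprung bolt across the bay mouth by its upright thumb tab until it has gone past its stop pin, and let go, so that it springs back a little and stays latched against the pin in front of the flask. Nothing is to be lifted, and the tube, the dropper bottle and the reagent bottle stay where they stand.

Things in the scene. Friction and masses are not known exactly. Their poses are not given: they have to be found in the camera images.
- rocker: Benchtop rocker, switched off, fixed: white housing, level aluminium deck 210 (x) by 216 mm (y), deck top 66 mm above the worktop. Origin: centre of its underside, on the worktop. x points from its control panel (open front of the deck) to the back stop, y to its left, z up. All places given 'on the rocker' are in this frame.
- bay_stop (a point): Foot of the flask bay's back stop, a rubber face: x = +82, y = +52, z = +66 mm on the rocker. The bay runs from here towards -x along y = +52 mm between two steel rails 18 mm high and 57 mm apart, straight from x = +86 to +14 mm, then flared outward to x = -13 mm; in front of that the deck is open.
- flask: Flat clear culture flask, pink medium, orange cap, about 70 g: 100 mm long (x, cap at +x), 52 wide, 23 high. Origin: centre of its underside. It lies loose on the deck, shoulders in the bay's flared mouth, square end towards the deck front, 57 to 70 mm short of home. Home: cap on the back stop, origin at x = +32, y = +52 (2 mm play each side), z = +66 mm on the rocker.
- flask_end (a point): Centre of the flask's flat square end wall (52 mm wide, 22 high), the face to push; 11 mm above the deck. With the flask home it is at x = -18 mm on the rocker, 6 mm behind the line of the bolt.
- bolt (a joint): Travel (m) of the steel bolt to the rocker's +y, across the bay mouth. 0: drawn back by its spring, bay mouth clear; 0.045: latched, the rear of its thick head resting on the stop pin; 0.057: hard end stop. Push it beyond 0.045 and the pin drops behind the head; let go short of that and it springs back to 0. Spring: 2.4 N at 0, 7 N at the end stop.
- tab_face (a point): Centre of the face to push (looking to the rocker's -y) on the bolt's black upright thumb tab: 26 mm wide in x, 8 mm thick, from 14 to 48 mm above the deck, this point 31 mm above it. Moves with the bolt; at bolt 0 it is at x = -30, y = -74 mm on the rocker. Right of it is only the bolt's channel, 23 mm wide, up to 14 mm above the deck, out to y = -100 mm.
- stop_pin (a joint): Drop (m) of the spring-loaded stop pin: 0: raised, riding on the bolt's head; 0.006: dropped behind the head. It works by itself and need not be touched.
- pin_knob (a point): Top of the stop pin's black knob (18 mm wide), 54 mm above the deck at x = -30, y = +3 mm on the rocker. Its bridge (24 mm high, y = -8 to +12 mm) spans the bolt.
- tube: 50 ml tube with purple cap standing on the worktop left of the rocker, 33 mm wide, 114 mm high; origin at the centre of its foot. Not to be disturbed.
- dropper: Small dropper bottle with yellow tip standing on the worktop left of the rocker, 27 mm wide, 85 mm high; origin at the centre of its foot. Not to be disturbed.
- reagent: Laboratory bottle with blue screw cap and pink liquid standing on the worktop right of the rocker, 56 mm wide, 104 mm high; origin at the centre of its foot. Not to be disturbed.

How it is judged:
By the outcome, as a careful person would: the job done as asked, in the order asked, and still so for the second after the job is handed in, with the robot touching nothing.
It also fails if it takes over 42 s, if anything falls off the work surface, if the arm or the gripper's body presses on something with over 40 N, if the wrist force passes 120 N, or if a joint passes its speed limit or range.

### The arm

A 7-joint arm with a two-finger parallel gripper is mounted at the origin on a cart in front of the work surface, level with it; the furniture and walls round the work are solid. World frame = base frame: x ahead of the robot, y to its left, z up, the work surface at z = 0. Lengths are in m, angles in degrees, forces in N, time in s.
With the tool pointing down it reaches from about 0.4 to 0.875 m from the base axis. Payload 19.3 kg.
Tool frame: the origin (TCP) lies on the mounting face of the last link; the fingertips stand 173 mm ahead of it and the grasp point (between the pads) lies 155 mm ahead of it; z points along the fingers, y is the direction in which the jaws open and shut (so a half turn about z gives the same grasp; the last joint's range is limited). The gripper opens to 85 mm and grips with 20 to 120 N. Pads are 22 mm wide; open, the fingers measure 114 mm over their backs; the gripper's body (76 mm by 85 mm) begins 54 mm behind the grasp point. The pads swing forward as they close: fully open they stand 13 mm farther back than shut.
Start: joints at [-77.074, 29.874, -2.08, 91.645, 1.215, 58.505, -6.463], TCP at [0.182, 0.598, 0.405] pointing down, gripper open.
Joint ranges: [-166.77, 166.77], [-17.47, 122.26], [-85.68, 81.53], [9.62, 139.38], [-72.42, 252.41], [9.2, 110.78], [-144.41, 144.41]. Speed limits (degrees/s): [108.29, 108.29, 136.94, 136.94, 172.46, 172.46, 172.46].

### API

Orientations are given as [roll, pitch, yaw] about the fixed x, y, z axes, in that order (R = Rz(yaw) Ry(pitch) Rx(roll)).
In Python, from station import manip gives the robot as it stands. The module is installed in compiled form; this text tells all that it offers.
- The arm moves only by the tool play_rows, never from a script. Its argument "series" is a list of rows, each an object of numbers: "wx", "wy", "wz": the turn, a rotation vector about the tool's x, y, z in degrees; "dx", "dy", "dz": the shift along the tool's x, y, z in m; "grip": the opening in per cent of the stroke, from 0 (shut) to 100 (fully open). A call has 1 to 8 rows; each row is the pose to reach, as a shift and turn from the pose measured when the call began, along the tool's axes at that moment; what a row does not reach only later rows make up. A row lasts 1/8 s, in which the tool goes at most 62.5 mm and 10.7 degrees, less where a joint would pass 70% of its speed; a pose out of reach is approached as far as the arm can. A call with a gripper value outside its range is refused whole. The fingers move at their own pace and stop on an object; "newtons" is the grip in N (left out, the last holds). Time passes only in rows, so rows that repeat a pose let the fingers close. It gives the time, the measured TCP pose, the force and the opening at its end, in the units of the state.
- manip.get_obs(): the state, without advancing time (a new reading comes with each control period).
- manip.snapshot(name): name is "scene" or "top"; returns the picture (480x640x3 uint8, red, green, blue); there is no depth.
- manip.camera_model(name): a dict with "intrinsics" (3x3 intrinsics, pixels), "distortion" ([k1, k2, p1, p2, k3] as OpenCV has them; the pictures are not rectified), "world_from_camera" (4x4, takes a point from camera to world coordinates). Camera axes: x right, y down, z forward; pixel columns grow to the right and rows downward; lengths in m; the calibration is good to about 2 mm. A picture is of the moment at which its call begins. camera_model takes no time and is no camera call.
- manip.close_job(): hands the job in, once; it reports no verdict.
The state is a dict: "time_s": time; "joint_positions": joint angles; "qvel": joint speeds; "effort": joint torques, N m; "eef_pos": TCP position; "orientation": TCP orientation; "wrist_force": force on the tool from outside, world axes, zero at the start; "torque": the same for the moment, N m; "gripper_width": opening from 0.0 (shut) to 1.0 (fully open).
Only numpy, scipy, OpenCV 4.12 (cv2) and the standard library are available. Lean on these libraries where they do the work, as an engineer would, in place of code of your own. Each camera call takes 0.05 s, during which the arm holds its last target. There are 200 camera calls.

## Working session

There is one attempt and no reset: what is moved stays moved. The work goes in short steps, Python scripts to look and compute and a tool call to move; the robot and the scene stay as the last step left them, time stands still between calls to the robot, and variables do not carry over. Pictures are saved under pics/ and viewed, about 8 in all and at most 12, crops included, and the job is handed in when it is done.

Besides the shell and the picture viewer there is one more tool, called after "Emit:" in YAML: its name, and indented under it one key for each argument. play_rows: Moves the arm, as the interface text tells. Its arguments: {"type":"object","properties":{"series":{"type":"array"},"newtons":{"type":"number"}},"required":["series"]}

```bash
mkdir -p pics; python3 - <<'E'
from station import manip
import cv2
print(manip.get_obs())
for n in("scene","top"):
    im=manip.snapshot(n); cv2.imwrite(f"pics/{n}0.png",im[:,:,::-1]); print(manip.camera_model(n))
E
```

```text
{'time_s': 0.0, 'joint_positions': array([-77.0728637 ,  29.90898035,  -2.08157147,  91.67248231,
         1.21444575,  58.50537517,  -6.46242556]), 'qvel': array([-0.017299  ,  0.00589573,  0.05783953, -0.07267657, -0.06686877,
        0.07454484,  0.06591871]), 'effort': array([ 7.18813790e-04, -9.27094603e+01,  1.98011354e+00, -3.69934773e+01,
        1.79365621e-02,  8.20576708e-03, -1.74565071e-05]), 'eef_pos': array([0.18218325, 0.59771478, 0.40413563]), 'orientation': array([-1.79935359e+02,  4.36000823e-03,  1.63050673e+02]), 'wrist_force': array([-0.79171838,  0.34472692, -0.19630262]), 'torque': array([-0.023263  ,  0.00850001,  0.04230076]), 'gripper_width': 0.9950882508195504}
{'intrinsics': array([[457.12703068,   0.        , 321.77503094],
       [  0.        , 457.12703068, 227.80226981],
       [  0.        ,   0.        ,   1.        ]]), 'distortion': array([-0.0372482,  0.       ,  0.       ,  0.       ,  0.       ]), 'world_from_camera': array([[ 0.71116168, -0.43210933,  0.55455442,  0.10676291],
       [-0.7027803 , -0.41599552,  0.57710274, -0.52497158],
       [-0.01867933, -0.80014328, -0.59951799,  0.6059749 ],
       [ 0.        ,  0.        ,  0.        ,  1.        ]])}
{'intrinsics': array([[539.64980728,   0.        , 320.62747697],
       [  0.        , 539.64980728, 238.36588839],
       [  0.        ,   0.        ,   1.        ]]), 'distortion': array([-0.00092794,  0.        ,  0.        ,  0.        ,  0.        ]), 'world_from_camera': array([[ 0.0178538 , -0.99039627,  0.13710025,  0.43825669],
       [-0.99979494, -0.01637374,  0.01191571, -0.01228663],
       [-0.00955643, -0.13728487, -0.99048551,  1.09799357],
       [ 0.        ,  0.        ,  0.        ,  1.        ]])}
```

View pics/scene0.png

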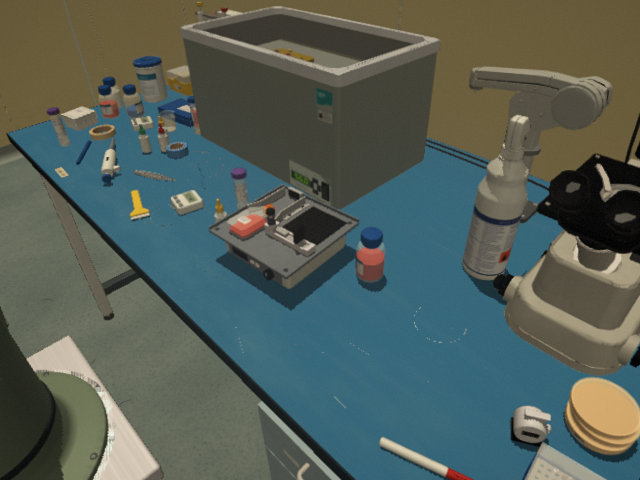

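View pics/top0.png

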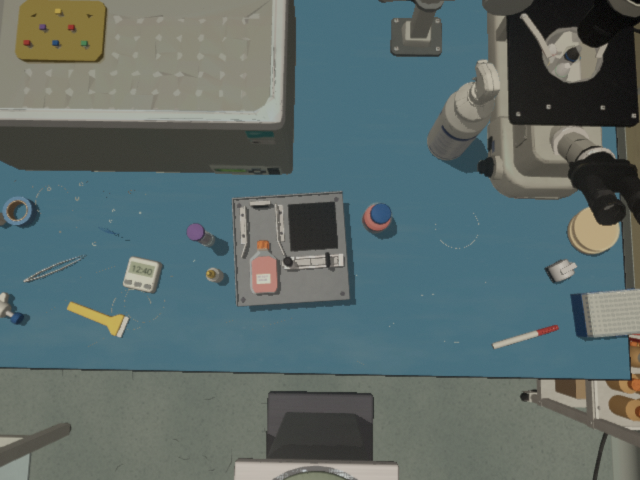

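The scene view shows the rocker mid-table with the tall water bath behind it. In the top view the deck spans about px (234–350, 193–306), the flask is at (264,272), the pin knob at (288,261) and the tab at (328,260). The tube is at (200,235), the dropper at (214,275) and the reagent at (378,218). Next I'll take a zoomed crop.

```bash
python3 - <<'E'
import cv2
im=cv2.imread("pics/top0.png")[185:315,180:400]
cv2.imwrite("pics/crop.png",cv2.resize(im,None,fx=3.6,fy=3.6,interpolation=cv2.INTER_CUBIC))
E
```

```text
(no output)
```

View pics/crop.png

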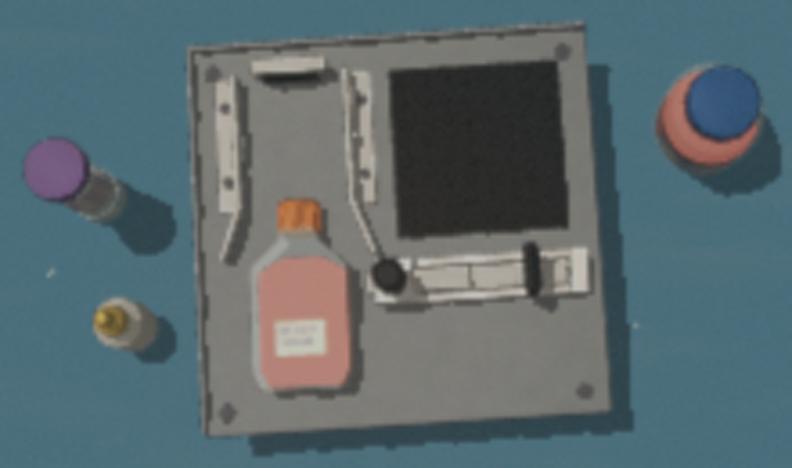

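The crop shows the deck corners at crop px TL(190,47), TR(583,23), BR(608,410), BL(206,436). The knob is at (388,276), the tab top at about (532,258), the cap at (299,215), and the flask end edge runs (262,389)–(346,387).

```bash
cat > h.py <<'E'
from station import manip
import cv2, numpy as np
def ray(n,uv,z):
    c=manip.camera_model(n); K=c["intrinsics"];D=np.array(c["distortion"]);T=c["world_from_camera"]
    p=cv2.undistortPoints(np.array(uv,float).reshape(-1,1,2),K,D).reshape(-1,2)
    d=np.c_[p,np.ones(len(p))]@T[:3,:3].T
    return T[:3,3]+d*((z-T[2,3])/d[:,2])[:,None]
def crop(l): return np.array(l,float)/3.6+[180,185]-0.36
E
python3 - <<'E'
from h import *
np.set_printoptions(precision=4,suppress=True)
C=ray("top",crop([(190,47),(583,23),(608,410),(206,436)]),0.066); print(C)
c=C.mean(0)[:2]
x=(C[0]+C[1]-C[2]-C[3])[:2]; y=(C[0]+C[3]-C[1]-C[2])[:2]
print("size",np.linalg.norm(x)/2,np.linalg.norm(y)/2)
a1=np.arctan2(x[1],x[0]); a2=np.arctan2(-y[0],y[1]); print(c,np.degrees([a1,a2]))
a=(a1+a2)/2; R=np.array([[np.cos(a),-np.sin(a)],[np.sin(a),np.cos(a)]])
def loc(uv,z): 
    P=ray("top",crop(uv),z); return (P[:,:2]-c)@R
print("knob",loc([(388,276)],.12)); print("tabtop",loc([(524,243),(540,243),(524,262),(532,268)],.114))
print("flask end",loc([(262,389),(346,387),(304,388)],.085)); print("cap",loc([(280,202),(320,202)],.078))
print("stop",loc([(253,75),(325,72)],.09))
for l,q in dict(stop=(82,52),knob=(-30,3),tab=(-30,-74),end0=(-84,52)).items(): print(l,c+R@(np.array(q)/1000))
for l,uv,z in (("tube",(56,170),.114),("dropper",(110,320),.085),("reagent",(722,102),.104)): print(l,loc([uv],z),ray("top",crop([uv]),z))
print("bath", ray("top",[(292,122),(293,172)],0.3), ray("top",[(293,172)],0.0))
# bath height via scene: corner near (440,40)top?
E
```

```text
[[ 0.6585  0.1739  0.066 ]
 [ 0.6751 -0.0391  0.066 ]
 [ 0.4666 -0.055   0.066 ]
 [ 0.4492  0.157   0.066 ]]
size 0.20956869958521332 0.21320461251307196
[0.5623 0.0592] [4.4769 4.5783]
knob [[-0.0318  0.0025]]
tabtop [[-0.0186 -0.0672]
 [-0.0191 -0.0754]
 [-0.0283 -0.0666]
 [-0.0316 -0.0705]]
flask end [[-0.0831  0.0733]
 [-0.0847  0.0296]
 [-0.0839  0.0514]]
cap [[0.0153 0.0603]
 [0.014  0.0391]]
stop [[0.0822 0.0701]
 [0.0814 0.032 ]]
stop [0.64   0.1175]
knob [0.5322 0.0598]
tab [ 0.5383 -0.0169]
end0 [0.4745 0.1044]
tube [[0.034  0.1702]] [[0.5828 0.2316 0.114 ]]
dropper [[-0.0423  0.1511]] [[0.5082 0.2065 0.085 ]]
reagent [[ 0.0496 -0.1745]] [[ 0.6256 -0.1108  0.104 ]]
bath [[0.7288 0.0446 0.3   ]
 [0.6498 0.0411 0.3   ]] [[0.7294 0.0612 0.    ]]
```

```bash
cat >> h.py <<'E'
from scipy.spatial.transform import Rotation as Ro
c0=np.array([.5623,.0592]); A=4.53
def go(lx,ly,z,yaw=180+A,verbose=True):
    o=manip.get_obs(); R0=Ro.from_euler("xyz",o["orientation"],degrees=True)
    a=np.radians(A); w=c0+np.array([[np.cos(a),-np.sin(a)],[np.sin(a),np.cos(a)]])@[lx,ly]
    R1=Ro.from_euler("xyz",[180,0,yaw],degrees=True)
    d=R0.inv().apply(np.r_[w,z]-o["eef_pos"]); r=(R0.inv()*R1).as_rotvec(degrees=True)
    print("t",o["time_s"],"F",o["wrist_force"].round(1),"grip",round(o["gripper_width"],2),"J",o["joint_positions"].round(0))
    loc=np.array([[np.cos(a),np.sin(a)],[-np.sin(a),np.cos(a)]])@(o["eef_pos"][:2]-c0)
    print("local",loc.round(4),"z",o["eef_pos"][2].round(4),"-> d",d.round(4),"w",r.round(2))
E
python3 -c "
from h import *
go(-.125,.052,.38)"
```

```text
t 0.1 F [0.4 0.6 0.2] grip 1.0 J [-77.  30.  -2.  92.   1.  59.  -6.]
local [-0.3364  0.5669] z 0.4042 -> d [-0.3852 -0.4017  0.0246] w [-6.000e-02 -1.000e-02 -2.148e+01]
```

Emit:
play_rows:
  series:
    - {"dx":-0.05,"dy":-0.05,"dz":0,"wz":-3,"grip":35}
    - {"dx":-0.1,"dy":-0.1,"dz":0.01,"wz":-6,"grip":35}
    - {"dx":-0.14,"dy":-0.145,"dz":0.01,"wz":-9,"grip":35}
    - {"dx":-0.18,"dy":-0.19,"dz":0.01,"wz":-12,"grip":35}
    - {"dx":-0.22,"dy":-0.23,"dz":0.015,"wz":-14,"grip":35}
    - {"dx":-0.26,"dy":-0.27,"dz":0.02,"wz":-16,"grip":35}
    - {"dx":-0.3,"dy":-0.31,"dz":0.02,"wz":-18,"grip":35}
    - {"dx":-0.34,"dy":-0.355,"dz":0.025,"wz":-20,"grip":35}

```text
validation failed for argument at $.se...
```

```bash
python3 -c "
from h import *
go(-.125,.052,.33)"
```

```text
t 0.1 F [0.4 0.6 0.2] grip 1.0 J [-77.  30.  -2.  92.   1.  59.  -6.]
local [-0.3364  0.5669] z 0.4042 -> d [-0.3852 -0.4017  0.0746] w [-6.000e-02 -1.000e-02 -2.148e+01]
```

Emit:
play_rows:
  series:
    - {"wx":0,"wy":0,"wz":-3,"dx":-0.05,"dy":-0.05,"dz":0,"grip":35}
    - {"wx":0,"wy":0,"wz":-6,"dx":-0.1,"dy":-0.1,"dz":0.01,"grip":35}
    - {"wx":0,"wy":0,"wz":-9,"dx":-0.14,"dy":-0.145,"dz":0.01,"grip":35}
    - {"wx":0,"wy":0,"wz":-12,"dx":-0.18,"dy":-0.19,"dz":0.01,"grip":35}
    - {"wx":0,"wy":0,"wz":-14,"dx":-0.22,"dy":-0.23,"dz":0.015,"grip":35}
    - {"wx":0,"wy":0,"wz":-16,"dx":-0.26,"dy":-0.27,"dz":0.02,"grip":35}
    - {"wx":0,"wy":0,"wz":-18,"dx":-0.3,"dy":-0.31,"dz":0.02,"grip":35}
    - {"wx":0,"wy":0,"wz":-20,"dx":-0.34,"dy":-0.355,"dz":0.025,"grip":35}

```text
time_s: 1.1
eef_pos: [0.4046, 0.1573, 0.3797]
orientation: [-180.0, 0.0, -176.9]
wrist_force: [0.5, -0.1, -0.2]
gripper_width: 0.348
```

```bash
python3 -c "
from h import *
go(-.125,.052,.33)"
```

```text
t 1.1 F [ 0.5 -0.1 -0.2] grip 0.35 J [-31.  15.   2. 121.  -1.  45.  65.]
local [-0.1495  0.1103] z 0.3797 -> d [-0.0259 -0.0576  0.0498] w [-0.03  0.02 -1.4 ]
```

Emit:
play_rows:
  series:
    - {"wx":0,"wy":0,"wz":-1.4,"dx":-0.013,"dy":-0.029,"dz":0.01,"grip":35}
    - {"wx":0,"wy":0,"wz":-1.4,"dx":-0.026,"dy":-0.0576,"dz":0.03,"grip":35}
    - {"wx":0,"wy":0,"wz":-1.4,"dx":-0.026,"dy":-0.0576,"dz":0.06,"grip":35}
    - {"wx":0,"wy":0,"wz":-1.4,"dx":-0.026,"dy":-0.0576,"dz":0.085,"grip":35}
    - {"wx":0,"wy":0,"wz":-1.4,"dx":-0.026,"dy":-0.0576,"dz":0.1,"grip":35}
    - {"wx":0,"wy":0,"wz":-1.4,"dx":-0.026,"dy":-0.0576,"dz":0.1,"grip":35}

```text
time_s: 1.85
eef_pos: [0.4334, 0.1011, 0.279]
orientation: [-179.9, -0.1, -175.5]
wrist_force: [-0.1, -0.5, 0.3]
gripper_width: 0.352
```

```bash
python3 - <<'E'
from h import *
go(-.1,.052,.246)
a=manip.snapshot("top")[185:335,180:380,::-1]; b=manip.snapshot("scene")[150:300,180:380,::-1]
cv2.imwrite("pics/c2.png",cv2.resize(np.hstack([a,b]),None,fx=2,fy=2,interpolation=cv2.INTER_CUBIC))
E
```

```text
t 1.85 F [-0.1 -0.5  0.3] grip 0.35 J [-23.  26.   3. 124.  -2.  30.  76.]
local [-0.1252  0.0519] z 0.279 -> d [-0.0252  0.0001  0.0329] w [-0.07 -0.1   0.  ]
```

View pics/c2.png

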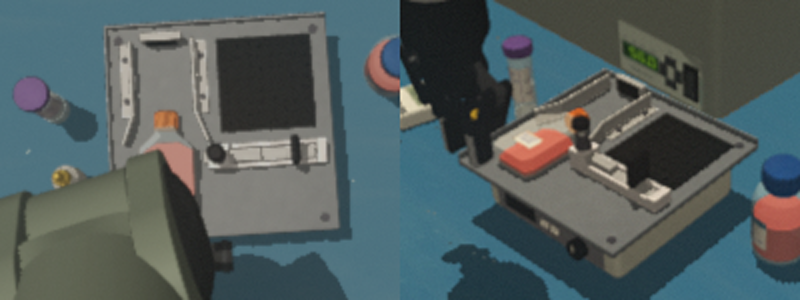

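The picture shows the fingers just short of the flask's square end, above the deck's front edge, with nothing touched. I'll lower them and push slowly.

Emit:
play_rows:
  series:
    - {"wx":0,"wy":0,"wz":0,"dx":-0.01,"dy":0,"dz":0,"grip":35}
    - {"wx":0,"wy":0,"wz":0,"dx":-0.018,"dy":0,"dz":0.008,"grip":35}
    - {"wx":0,"wy":0,"wz":0,"dx":-0.018,"dy":0,"dz":0.02,"grip":35}
    - {"wx":0,"wy":0,"wz":0,"dx":-0.018,"dy":0,"dz":0.032,"grip":35}
    - {"wx":0,"wy":0,"wz":0,"dx":-0.021,"dy":0,"dz":0.032,"grip":35}
    - {"wx":0,"wy":0,"wz":0,"dx":-0.025,"dy":0,"dz":0.032,"grip":35}
    - {"wx":0,"wy":0,"wz":0,"dx":-0.028,"dy":0,"dz":0.032,"grip":35}
    - {"wx":0,"wy":0,"wz":0,"dx":-0.031,"dy":0,"dz":0.032,"grip":35}

```text
time_s: 2.95
eef_pos: [0.4649, 0.1036, 0.2483]
orientation: [-180.0, 0.0, -175.5]
wrist_force: [-1.1, -0.3, 0.4]
gripper_width: 0.353
```

```bash
python3 -c "
from h import *
go(-.035,.052,.247)"
```

```text
t 2.95 F [-1.1 -0.3  0.4] grip 0.35 J [-21.  31.   2. 121.  -2.  28.  77.]
local [-0.0936  0.052 ] z 0.2483 -> d [-0.0586  0.      0.0014] w [-0.03  0.04 -0.  ]
```

Emit:
play_rows:
  series:
    - {"wx":0,"wy":0,"wz":0,"dx":-0.003,"dy":0,"dz":0.001,"grip":35}
    - {"wx":0,"wy":0,"wz":0,"dx":-0.006,"dy":0,"dz":0.001,"grip":35}
    - {"wx":0,"wy":0,"wz":0,"dx":-0.009,"dy":0,"dz":0.001,"grip":35}
    - {"wx":0,"wy":0,"wz":0,"dx":-0.012,"dy":0,"dz":0.001,"grip":35}
    - {"wx":0,"wy":0,"wz":0,"dx":-0.015,"dy":0,"dz":0.001,"grip":35}
    - {"wx":0,"wy":0,"wz":0,"dx":-0.018,"dy":0,"dz":0.001,"grip":35}
    - {"wx":0,"wy":0,"wz":0,"dx":-0.021,"dy":0,"dz":0.001,"grip":35}
    - {"wx":0,"wy":0,"wz":0,"dx":-0.024,"dy":0,"dz":0.001,"grip":35}

```text
time_s: 3.95
eef_pos: [0.4891, 0.1055, 0.2474]
orientation: [-180.0, 0.0, -175.5]
wrist_force: [-1.8, 0.2, 1.4]
gripper_width: 0.351
```

Emit:
play_rows:
  series:
    - {"wx":0,"wy":0,"wz":0,"dx":-0.003,"dy":0,"dz":0,"grip":35}
    - {"wx":0,"wy":0,"wz":0,"dx":-0.006,"dy":0,"dz":0,"grip":35}
    - {"wx":0,"wy":0,"wz":0,"dx":-0.009,"dy":0,"dz":0,"grip":35}
    - {"wx":0,"wy":0,"wz":0,"dx":-0.012,"dy":0,"dz":0,"grip":35}
    - {"wx":0,"wy":0,"wz":0,"dx":-0.015,"dy":0,"dz":0,"grip":35}
    - {"wx":0,"wy":0,"wz":0,"dx":-0.018,"dy":0,"dz":0,"grip":35}

```text
time_s: 4.7
eef_pos: [0.5072, 0.107, 0.2474]
orientation: [-180.0, 0.0, -175.5]
wrist_force: [-0.4, 0.2, 0.4]
gripper_width: 0.346
```

```bash
python3 - <<'E'
from h import *
go(-.029,.052,.247)
a=manip.snapshot("top")[185:335,180:380,::-1]; b=manip.snapshot("scene")[150:300,180:380,::-1]
cv2.imwrite("pics/c3.png",cv2.resize(np.hstack([a,b]),None,fx=2,fy=2,interpolation=cv2.INTER_CUBIC))
E
```

```text
t 4.7 F [-0.4  0.2  0.4] grip 0.35 J [-20.  34.   2. 115.  -2.  31.  78.]
local [-0.0512  0.052 ] z 0.2474 -> d [-0.0222  0.      0.0004] w [-0.03  0.03 -0.  ]
```

View pics/c3.png

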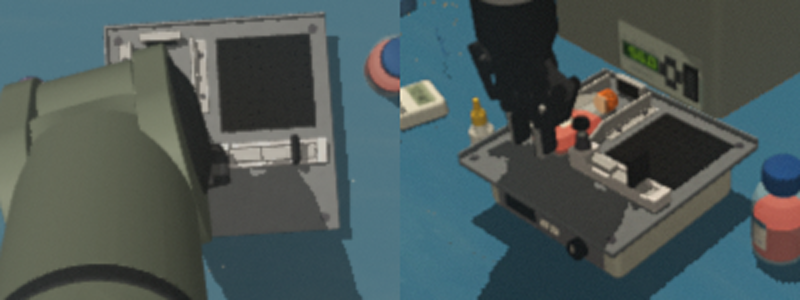

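The flask has gone straight into the bay, with about 20 mm left by the scene view. I'll continue and then creep in until the stop is felt.

Emit:
play_rows:
  series:
    - {"wx":0,"wy":0,"wz":0,"dx":-0.003,"dy":0,"dz":0,"grip":35}
    - {"wx":0,"wy":0,"wz":0,"dx":-0.006,"dy":0,"dz":0,"grip":35}
    - {"wx":0,"wy":0,"wz":0,"dx":-0.009,"dy":0,"dz":0,"grip":35}
    - {"wx":0,"wy":0,"wz":0,"dx":-0.012,"dy":0,"dz":0,"grip":35}
    - {"wx":0,"wy":0,"wz":0,"dx":-0.014,"dy":0,"dz":0,"grip":35}
    - {"wx":0,"wy":0,"wz":0,"dx":-0.016,"dy":0,"dz":0,"grip":35}
    - {"wx":0,"wy":0,"wz":0,"dx":-0.018,"dy":0,"dz":0,"grip":35}

```text
time_s: 5.68
eef_pos: [0.5254, 0.1084, 0.2474]
orientation: [-180.0, 0.1, -175.5]
wrist_force: [-1.3, -0.6, -0.5]
gripper_width: 0.349
```

Emit:
play_rows:
  series:
    - {"wx":0,"wy":0,"wz":0,"dx":-0.001,"dy":0,"dz":0,"grip":35}
    - {"wx":0,"wy":0,"wz":0,"dx":-0.002,"dy":0,"dz":0,"grip":35}

```text
time_s: 5.92
eef_pos: [0.5274, 0.1086, 0.2474]
orientation: [-180.0, 0.1, -175.5]
wrist_force: [-0.5, -0.4, -0.1]
gripper_width: 0.347
```

Emit:
play_rows:
  series:
    - {"wx":0,"wy":0,"wz":0,"dx":-0.001,"dy":0,"dz":0,"grip":35}

```text
time_s: 6.05
eef_pos: [0.5285, 0.1087, 0.2474]
orientation: [-180.0, 0.1, -175.5]
wrist_force: [-0.5, -0.7, -0.3]
gripper_width: 0.35
```

Emit:
play_rows:
  series:
    - {"wx":0,"wy":0,"wz":0,"dx":-0.001,"dy":0,"dz":0,"grip":35}
    - {"wx":0,"wy":0,"wz":0,"dx":-0.001,"dy":0,"dz":0,"grip":35}

```text
time_s: 6.3
eef_pos: [0.5291, 0.1087, 0.2473]
orientation: [-180.0, -0.0, -175.5]
wrist_force: [-4.5, -0.9, 3.2]
gripper_width: 0.349
```

Emit:
play_rows:
  series:
    - {"wx":0,"wy":0,"wz":0,"dx":-0.001,"dy":0,"dz":0,"grip":35}
    - {"wx":0,"wy":0,"wz":0,"dx":-0.001,"dy":0,"dz":0,"grip":35}

```text
time_s: 6.55
eef_pos: [0.5294, 0.1088, 0.2472]
orientation: [-180.0, -0.1, -175.5]
wrist_force: [-7.5, -0.6, 4.6]
gripper_width: 0.35
```

```bash
python3 - <<'E'
from h import *
go(-.029,.052,.247)
b=manip.snapshot("scene")[150:260,210:350,::-1]
cv2.imwrite("pics/c4.png",cv2.resize(b,None,fx=5,fy=5,interpolation=cv2.INTER_CUBIC))
E
```

```text
t 6.55 F [-7.5 -0.6  4.6] grip 0.35 J [-20.  35.   2. 111.  -2.  33.  79.]
local [-0.0288  0.052 ] z 0.2472 -> d [ 0.0002 -0.      0.0002] w [-0.05 -0.14 -0.  ]
```

View pics/c4.png

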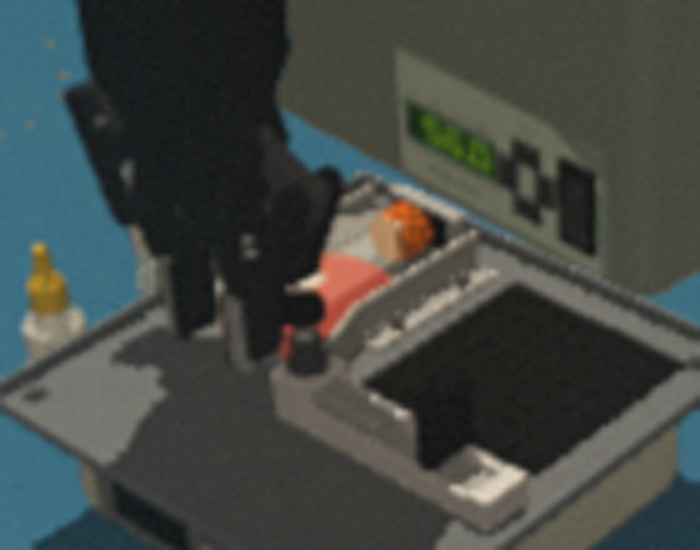

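The cap is home: the force rises to 7.5 N at local x = -28.8 mm (expected -29), and the view shows the cap against the rubber. Now I'll back off, go up, and turn 90° to the tab with the gripper shut.

Emit:
play_rows:
  series:
    - {"wx":0,"wy":0,"wz":0,"dx":0.004,"dy":0,"dz":0,"grip":35}
    - {"wx":0,"wy":0,"wz":0,"dx":0.015,"dy":0,"dz":0,"grip":35}
    - {"wx":0,"wy":0,"wz":0,"dx":0.03,"dy":0,"dz":0,"grip":35}
    - {"wx":0,"wy":0,"wz":0,"dx":0.035,"dy":0,"dz":-0.03,"grip":35}
    - {"wx":0,"wy":0,"wz":0,"dx":0.035,"dy":0,"dz":-0.07,"grip":35}
    - {"wx":0,"wy":0,"wz":0,"dx":0.035,"dy":0,"dz":-0.1,"grip":35}
    - {"wx":0,"wy":0,"wz":0,"dx":0.035,"dy":0,"dz":-0.11,"grip":0}
    - {"wx":0,"wy":0,"wz":0,"dx":0.035,"dy":0,"dz":-0.11,"grip":0}

```text
time_s: 7.6
eef_pos: [0.4945, 0.1061, 0.3573]
orientation: [-180.0, -0.1, -175.5]
wrist_force: [-0.2, 0.7, -0.2]
gripper_width: 0.004
```

```bash
python3 -c "
from h import *
go(-.03,-.112,.34,yaw=94.53)"
```

```text
t 7.6 F [-0.2  0.7 -0.2] grip 0.0 J [-22.  23.   3. 112.  -2.  45.  78.]
local [-0.0639  0.0521] z 0.3573 -> d [-0.0339 -0.1641  0.0173] w [-1.100e-01 -5.000e-02  9.001e+01]
```

Emit:
play_rows:
  series:
    - {"wx":0,"wy":0,"wz":10,"dx":0,"dy":-0.02,"dz":0,"grip":0}
    - {"wx":0,"wy":0,"wz":20,"dx":0,"dy":-0.04,"dz":0,"grip":0}
    - {"wx":0,"wy":0,"wz":30,"dx":-0.01,"dy":-0.06,"dz":0,"grip":0}
    - {"wx":0,"wy":0,"wz":40,"dx":-0.015,"dy":-0.08,"dz":0,"grip":0}
    - {"wx":0,"wy":0,"wz":50,"dx":-0.02,"dy":-0.1,"dz":0,"grip":0}
    - {"wx":0,"wy":0,"wz":60,"dx":-0.025,"dy":-0.12,"dz":0,"grip":0}
    - {"wx":0,"wy":0,"wz":70,"dx":-0.03,"dy":-0.14,"dz":0,"grip":0}
    - {"wx":0,"wy":0,"wz":80,"dx":-0.034,"dy":-0.164,"dz":0,"grip":0}

```text
time_s: 8.6
eef_pos: [0.5412, -0.0551, 0.3559]
orientation: [-179.8, 0.0, 104.2]
wrist_force: [0.7, 0.2, -0.3]
gripper_width: -0.001
```

```bash
python3 - <<'E'
from h import *
go(-.03,-.112,.34,yaw=94.53)
a=manip.snapshot("top")[185:335,180:380,::-1]; b=manip.snapshot("scene")[130:280,200:400,::-1]
cv2.imwrite("pics/c5.png",cv2.resize(np.hstack([a,b]),None,fx=2,fy=2,interpolation=cv2.INTER_CUBIC))
E
```

```text
t 8.6 F [ 0.7  0.2 -0.3] grip -0.0 J [-19.  28.  25. 108. -16.  48.  29.]
local [-0.03   -0.1123] z 0.3559 -> d [0.0002 0.0001 0.0159] w [-0.22  0.05  9.7 ]
```

View pics/c5.png

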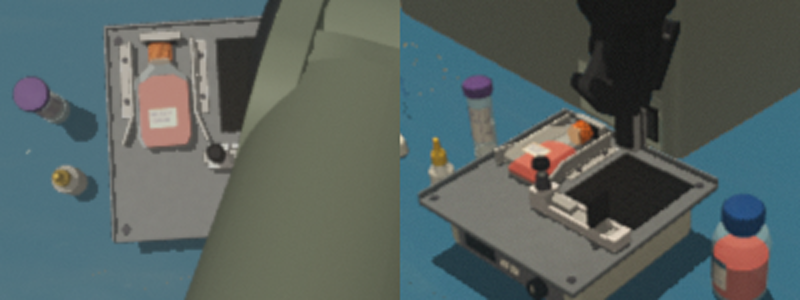

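The flask is seated, its cap touching the back stop at crop px (160,42), and it is square in the bay. Next I'll descend to the right of the tab.

Emit:
play_rows:
  series:
    - {"wx":0,"wy":0,"wz":9.7,"dx":0,"dy":0,"dz":0.01,"grip":0}
    - {"wx":0,"wy":0,"wz":9.7,"dx":0,"dy":0,"dz":0.03,"grip":0}
    - {"wx":0,"wy":0,"wz":9.7,"dx":0,"dy":0,"dz":0.055,"grip":0}
    - {"wx":0,"wy":0,"wz":9.7,"dx":0,"dy":0,"dz":0.08,"grip":0}
    - {"wx":0,"wy":0,"wz":9.7,"dx":0,"dy":0,"dz":0.095,"grip":0}
    - {"wx":0,"wy":0,"wz":9.7,"dx":0,"dy":0,"dz":0.095,"grip":0}

```text
time_s: 9.45
eef_pos: [0.5405, -0.0569, 0.2599]
orientation: [-179.7, 0.1, 94.5]
wrist_force: [-0.1, -0.3, 1.2]
gripper_width: -0.0
```

```bash
python3 - <<'E'
from h import *
go(-.03,-.085,.261,yaw=94.53)
b=manip.snapshot("scene")[130:280,200:400,::-1]
cv2.imwrite("pics/c6.png",cv2.resize(b,None,fx=4,fy=4,interpolation=cv2.INTER_CUBIC))
E
```

```text
t 9.45 F [-0.1 -0.3  1.2] grip -0.0 J [-16.  37.  23. 111. -22.  37.  25.]
local [-0.0309 -0.114 ] z 0.2599 -> d [ 0.029   0.0009 -0.0012] w [-0.33  0.15 -0.07]
```

View pics/c6.png

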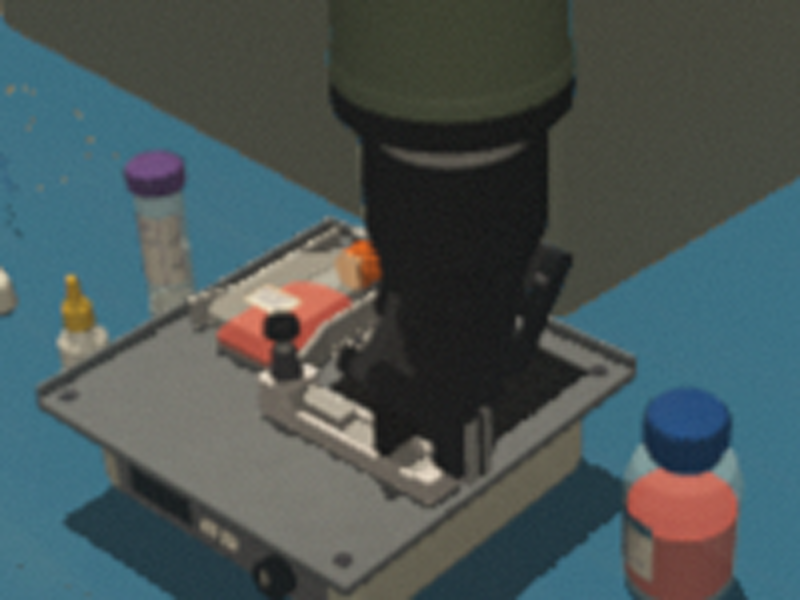

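The shut fingers stand to the right of the tab at (460,460) in the crop, clear of it and of the channel. Now I'll push toward the rocker's +y.

Emit:
play_rows:
  series:
    - {"wx":0,"wy":0,"wz":0,"dx":0.008,"dy":0.001,"dz":0,"grip":0}
    - {"wx":0,"wy":0,"wz":0,"dx":0.016,"dy":0.001,"dz":0,"grip":0}
    - {"wx":0,"wy":0,"wz":0,"dx":0.022,"dy":0.001,"dz":0,"grip":0}
    - {"wx":0,"wy":0,"wz":0,"dx":0.026,"dy":0.001,"dz":0,"grip":0}
    - {"wx":0,"wy":0,"wz":0,"dx":0.03,"dy":0.001,"dz":0,"grip":0}
    - {"wx":0,"wy":0,"wz":0,"dx":0.034,"dy":0.001,"dz":0,"grip":0}
    - {"wx":0,"wy":0,"wz":0,"dx":0.038,"dy":0.001,"dz":0,"grip":0}

```text
time_s: 10.38
eef_pos: [0.5389, -0.0193, 0.2608]
orientation: [-179.8, 0.2, 94.4]
wrist_force: [0.1, -3.8, 3.4]
gripper_width: -0.002
```

Emit:
play_rows:
  series:
    - {"wx":0,"wy":0,"wz":0,"dx":0.004,"dy":0,"dz":0,"grip":0}
    - {"wx":0,"wy":0,"wz":0,"dx":0.008,"dy":0,"dz":0,"grip":0}
    - {"wx":0,"wy":0,"wz":0,"dx":0.012,"dy":0,"dz":0,"grip":0}
    - {"wx":0,"wy":0,"wz":0,"dx":0.016,"dy":0,"dz":0,"grip":0}
    - {"wx":0,"wy":0,"wz":0,"dx":0.02,"dy":0,"dz":0,"grip":0}
    - {"wx":0,"wy":0,"wz":0,"dx":0.024,"dy":0,"dz":0,"grip":0}
    - {"wx":0,"wy":0,"wz":0,"dx":0.028,"dy":0,"dz":0,"grip":0}
    - {"wx":0,"wy":0,"wz":0,"dx":0.032,"dy":0,"dz":0,"grip":0}

```text
time_s: 11.38
eef_pos: [0.5363, 0.0125, 0.2607]
orientation: [-179.8, 0.2, 94.4]
wrist_force: [-0.4, -7.1, 4.3]
gripper_width: -0.002
```

```bash
python3 -c "
from h import *
go(-.03,-.034,.261,yaw=94.53)"
```

```text
t 11.375 F [-0.4 -7.1  4.3] grip -0.0 J [-24.  36.  23. 112. -23.  36.  18.]
local [-0.0296 -0.0445] z 0.2607 -> d [ 0.0105 -0.0004 -0.0003] w [-0.25  0.2  -0.13]
```

Emit:
play_rows:
  series:
    - {"wx":0,"wy":0,"wz":0,"dx":0.003,"dy":0,"dz":0,"grip":0}
    - {"wx":0,"wy":0,"wz":0,"dx":0.006,"dy":0,"dz":0,"grip":0}
    - {"wx":0,"wy":0,"wz":0,"dx":0.009,"dy":0,"dz":0,"grip":0}
    - {"wx":0,"wy":0,"wz":0,"dx":0.011,"dy":0,"dz":0,"grip":0}
    - {"wx":0,"wy":0,"wz":0,"dx":0.011,"dy":0,"dz":0,"grip":0}

```text
time_s: 12.0
eef_pos: [0.5354, 0.0235, 0.2608]
orientation: [-179.8, 0.2, 94.4]
wrist_force: [-1.3, -6.9, 4.2]
gripper_width: 0.003
```

```bash
python3 - <<'E'
from h import *
go(-.03,-.034,.261,yaw=94.53)
b=manip.snapshot("scene")[150:260,210:350,::-1]
cv2.imwrite("pics/c7.png",cv2.resize(b,None,fx=5,fy=5,interpolation=cv2.INTER_CUBIC))
E
```

```text
t 12.0 F [-1.3 -6.9  4.2] grip 0.0 J [-26.  36.  23. 112. -23.  36.  17.]
local [-0.0296 -0.0335] z 0.2608 -> d [-0.0005 -0.0004 -0.0002] w [-0.25  0.22 -0.14]
```

View pics/c7.png

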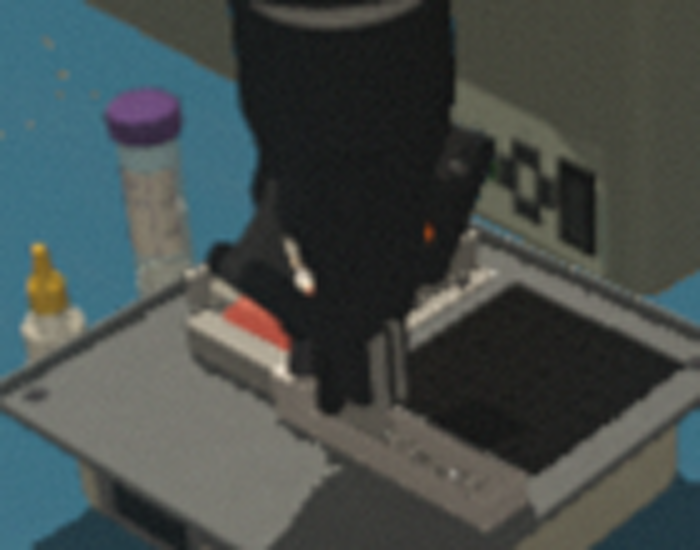

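The bolt now spans the bay mouth, about 51 mm travelled. I'll add 2 mm as margin and then ease off slowly.

Emit:
play_rows:
  series:
    - {"wx":0,"wy":0,"wz":0,"dx":0.002,"dy":0,"dz":0,"grip":0}
    - {"wx":0,"wy":0,"wz":0,"dx":0.0025,"dy":0,"dz":0,"grip":0}
    - {"wx":0,"wy":0,"wz":0,"dx":-0.001,"dy":0,"dz":0,"grip":0}
    - {"wx":0,"wy":0,"wz":0,"dx":-0.005,"dy":0,"dz":0,"grip":0}
    - {"wx":0,"wy":0,"wz":0,"dx":-0.009,"dy":0,"dz":0,"grip":0}
    - {"wx":0,"wy":0,"wz":0,"dx":-0.013,"dy":0,"dz":0,"grip":0}
    - {"wx":0,"wy":0,"wz":0,"dx":-0.018,"dy":0,"dz":0,"grip":0}
    - {"wx":0,"wy":0,"wz":0,"dx":-0.024,"dy":0,"dz":0,"grip":0}

```text
time_s: 13.05
eef_pos: [0.5373, -0.0007, 0.2608]
orientation: [-179.7, 0.2, 94.4]
wrist_force: [0.4, -0.1, 0.2]
gripper_width: 0.003
```

Emit:
play_rows:
  series:
    - {"wx":0,"wy":0,"wz":0,"dx":-0.006,"dy":0,"dz":0,"grip":0}
    - {"wx":0,"wy":0,"wz":0,"dx":-0.008,"dy":0,"dz":-0.03,"grip":0}
    - {"wx":0,"wy":0,"wz":0,"dx":-0.008,"dy":0,"dz":-0.07,"grip":0}
    - {"wx":0,"wy":0,"wz":0,"dx":-0.03,"dy":0,"dz":-0.11,"grip":0}
    - {"wx":0,"wy":0,"wz":0,"dx":-0.07,"dy":-0.02,"dz":-0.13,"grip":0}
    - {"wx":0,"wy":0,"wz":0,"dx":-0.12,"dy":-0.04,"dz":-0.14,"grip":0}
    - {"wx":0,"wy":0,"wz":0,"dx":-0.17,"dy":-0.05,"dz":-0.14,"grip":0}
    - {"wx":0,"wy":0,"wz":0,"dx":-0.17,"dy":-0.05,"dz":-0.14,"grip":0}

```text
time_s: 14.05
eef_pos: [0.4998, -0.1773, 0.4021]
orientation: [-179.8, 0.3, 94.1]
wrist_force: [-0.5, 0.2, -0.5]
gripper_width: -0.004
```

```bash
python3 - <<'E'
from h import *
go(-.03,-.034,.261,yaw=94.53)
a=manip.snapshot("top")[185:325,190:390,::-1]; b=manip.snapshot("scene")[130:270,200:400,::-1]
cv2.imwrite("pics/top8.png",manip.snapshot("top")[:,:,::-1])
cv2.imwrite("pics/c8.png",cv2.resize(np.hstack([a,b]),None,fx=2,fy=2,interpolation=cv2.INTER_CUBIC))
E
```

```text
t 14.05 F [-0.5  0.2 -0.5] grip -0.0 J [-11.  24.  32. 107. -15.  53.  32.]
local [-0.081  -0.2308] z 0.4021 -> d [0.1979 0.05   0.14  ] w [-0.22  0.28 -0.45]
```

View pics/c8.png

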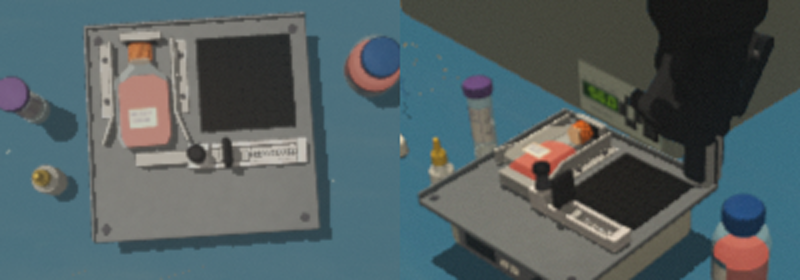

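The tab now sits beside the knob, the bolt lies across the mouth, the flask cap is on the stop, and the bottles haven't moved. I'll do a quick numeric check and then hand in.

```bash
python3 - <<'E'
from h import *
a=np.radians(A);R=np.array([[np.cos(a),-np.sin(a)],[np.sin(a),np.cos(a)]])
f=lambda u,v,z:((ray("top",[(u/2+190,v/2+185)],z)[:,:2]-c0)@R).round(4)
print("end",f(146,146,.085),"tab top centre",f(228,150,.114),"captip",f(141,39,.078))
manip.close_job()
E
```

```text
end [[-0.0191  0.0505]] tab top centre [[-0.0306 -0.0276]] captip [[0.0854 0.0512]]
the job is handed in; nothing more can be done
```

The flask is home against the back stop and the bolt is latched in front of it. I handed the job in at about 14 s of the 42 s allowed; no verdict is reported.

- **Flask:** I pushed it along the deck with two fingertips until the push force rose to about 7.5 N. The fingers were then 0.2 mm from where they should be with the flask home. In the last picture its end wall is at x ≈ -19 mm (expected -18), y ≈ +50.5 mm, with the cap on the stop. The cap tip measured x ≈ +85 mm against the stop's +82 mm, about 3 mm off, which I put down to reading pixels by hand.
- **Bolt:** I pushed it by its tab to about 53 mm of travel at roughly 7 N, then let go. It did not spring back to 0. The tab centre is at y ≈ -27.6 mm, which means about 42 mm of travel against the nominal 45 mm. That 2–3 mm gap is close to the picture accuracy, so I take it as latched. I could not see the stop pin itself drop.
- **Everything else:** the tube, dropper bottle and reagent bottle look unmoved. The arm is clear of everything, with wrist force near 0.

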